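# Brake lever check on a specimen trolley handle

### The arm

A 7-joint arm with a two-finger parallel gripper is mounted at the origin on the work surface. World frame = base frame: x ahead of the robot, y to its left, z up, the work surface at z = 0. Lengths are in m, angles in rad, forces in N, time in s.
With the tool pointing down it reaches from about 0.425 to 0.875 m from the base axis. Payload 4.7 kg.
Tool frame: the origin (TCP) lies at the very end of the fingers, on their centre line; the grasp point (between the pads) lies 19 mm behind it; z points along the fingers, y is the line along which they close (so a half turn about z gives the same grasp; the last joint's range is limited). The gripper opens to 85 mm and grips with 20 to 120 N. Pads are 22 mm wide; open, the fingers measure 114 mm over their backs; the gripper's body (76 mm by 85 mm) begins 54 mm behind the grasp point. The pads swing forward as they close: fully open they stand 13 mm farther back than shut.
Start: joints at [-1.104, 0.321, -0.07, 1.45, 0.023, 1.371, -0.057], TCP at [0.284, 0.585, 0.231] pointing down, gripper open.
Joint ranges: [-2.86, 2.86], [-0.3, 2.09], [-1.38, 1.24], [0.06, 2.45], [-1.56, 4.7], [0.09, 2.05], [-2.69, 2.69]. Speed limits (rad/s): [2.57, 2.57, 3.14, 3.14, 3.14, 3.14, 3.14].

### API

Orientations are given as a unit quaternion [x, y, z, w].
In Python, from cell import goto, servo_line, move_joints, gripper_to, dwell, solve_ik, get_obs, read_camera, PlanningError, finish_job gives the robot as it stands. Calls block until the motion is done:
- goto(position, orientation): joint-space move of the TCP to a pose.
- servo_line(position, speed=0.15, ori=None, max_force=None): straight line of the TCP; ori=None keeps the orientation; speed is the mean speed in m/s. With max_force (N) it stops when the force on the tool has changed by that much, and returns True; else False.
- move_joints(angles): joint-space move.
- gripper_to(opening, newtons=None): opening from 0.0 (shut) to 1.0 (fully open); newtons is the grip in N (None keeps the last); returns when the fingers have stopped.
- dwell(seconds).
- solve_ik(position, orientation): joint angles nearest the present ones, or None.
- get_obs(): the state.
- read_camera(name): name is "scene" or "top" or "wrist"; returns a dict with "image" (480x640x3 uint8, red, green, blue), "camera_matrix" (3x3 intrinsics, pixels), "R" (3x3) and "t" (3): a world point X has camera coordinates R X + t. Camera axes: x right, y down, z forward; pixel columns grow to the right and rows downward; lengths in m; the calibration is good to about 2 mm. A picture is of the moment at which its call begins. There is no depth.
A pose or a line that the arm cannot do raises PlanningError and nothing moves.
- finish_job(): hands the job in; it is judged then, once.
The state is a dict: "time": time; "q": joint angles; "joint_vel": joint speeds; "joint_torque": joint torques, N m; "ee_pos": TCP position; "tcp_rot": TCP orientation; "contact_force": force on the tool from outside, world axes, zero at the start; "torque": the same for the moment, N m; "grip_width": opening from 0.0 (shut) to 1.0 (fully open); "finger_force": force on a finger pad.
Only numpy, scipy, OpenCV 4.12 (cv2) and the standard library are available. Lean on these libraries where they do the work, as an engineer would, in place of code of your own. Each camera call takes 0.05 s, during which the arm holds its last target. There are 200 camera calls.

### The job

Check the brake of the specimen trolley's push handle: with the outside of the fingers, press the red brake lever on its outer face in towards the bar until it comes to its stop, firmly but without forcing it, hold it there for a good second to see that it stops short of the bar, then let it spring right back out. After that press the green button on the check box fully down and let it go, to log the pass. Grip nothing, keep off the bar and the rear face of the lever, do not press the yellow button, and leave everything else where it stands.

Things in the scene. Friction and masses are not known exactly. Their poses are not given: they have to be found in the camera images.
- stand: Fixed stand holding a trolley push handle. Grey base plate 130 (x) x 280 (y) x 12 mm; origin at its underside's centre, on the bench; +x points from the lever's side to the bar's side, +y along the bar from the lever's pivot end to its free end. Posts at x = 30, y = -115 and 125 mm carry the bar. Lever pivot at x = -10, y = -85 mm. Nothing on it is taller than 158 mm.
- bar (a point): The handle's fixed level bar: steel 25 mm thick, 328 mm long, with a black rubber grip 31 mm thick over y = -50 to +100 mm; this point lies on its axis at stand x = +30, y = 0, 140 mm above the bench; same axes as the stand. Not to be touched.
- brake_lever (a joint): Red hand lever, level blade 18 mm high, 10 mm thick (rear face dark steel), 22 mm ball at its free end 158 mm from the vertical pivot. Rad: 0 = sprung fully out, 0.26 = in against its stop, a clear 12 mm short of the bar. Spring-returned: at the press point about 2 N starts it, 6 N brings it to the stop, which is rigid: there the force climbs sharply. Over 45 N is forcing it.
- lever_press (a point): Where to press: on the lever's outer face, 120 mm from the pivot, mid-height (140 mm above the bench); moves with the lever. +x: pressing direction, square to the face, towards the bar; +y along the lever to its free end. From out to stop it travels 31 mm on an arc; +x turns clockwise seen from above, from 0.24 rad left of the stand's +x to 0.02 right. Open space before it and 100 mm below.
- check_box: Fixed cream check box, 110 (x) x 170 (y) x 45 mm high; origin at the centre of its underside. Both buttons stand on its flat top, 80 mm apart; which is on which side varies.
- pass_button (a joint): Green round push button, 30 mm across, pressed straight down; value in m: 0 = up, 0.006 = fully down, which takes about 5 N.
- pass_button_top (a point): Centre of the green button's top face; it moves down with the button; z up.
- fail_button (a joint): Yellow round push button of the same kind, which logs a failure: not to be pressed (value in m, 0.006 = down).
- fail_button_top (a point): Centre of the yellow button's top face.
- tube_rack: Bystander, loose: blue sample-tube rack, 70 x 200 x 97 mm high; origin at its underside. Leave it where it is.
- reagent_bottle: Bystander, loose: amber reagent bottle, 70 mm across, 170 mm tall; origin at its underside. Leave it where it is.
- specimen_jar: Bystander, loose: clear specimen jar with orange cap, 56 mm across, 65 mm tall; origin at its underside. Leave it where it is.
- label_roll: Bystander, loose: white paper label roll, 72 mm across, 40 mm tall, lying flat; origin at its underside. Leave it where it is.
- screwdriver: Bystander, loose: screwdriver lying flat, 170 mm long; origin at its underside. Leave it where it is.
- beaker: Bystander, loose: white plastic beaker, 70 mm across, 85 mm tall; origin at its underside. Leave it where it is.

How it is judged:
By the outcome, as a careful person would: the job done as asked, in the order asked, and still so for the second after the job is handed in, with the robot touching nothing.
It also fails if it takes over 51 s, if anything falls off the work surface, if the arm or the gripper's body presses on something with over 40 N, if the wrist force passes 120 N, or if a joint passes its speed limit or range.

## Working session

There is one attempt and no reset: what is moved stays moved. The work goes in short steps, each a Python script; the robot and the scene stay as the last script left them, time stands still between calls to the robot, and variables do not carry over. Pictures are saved under pics/ and viewed, at most 10 in all, crops included, and the job is handed in when it is done.

```bash
mkdir -p pics
python3 - <<'E'
from cell import *
import cv2,json,numpy as np
for n in("scene","top"):
    c=read_camera(n); cv2.imwrite(f"pics/{n}0.png",c["image"][:,:,::-1])
    np.savez(f"{n}0.npz",**c)
    print(n,c["camera_matrix"],c["R"],c["t"])
o=get_obs();print(o["time"],o["ee_pos"],o["tcp_rot"],o["contact_force"])
E
```

```text
scene [[517.1898766    0.         322.1042424 ]
 [  0.         517.1898766  227.00159734]
 [  0.           0.           1.        ]] [[-0.83401149  0.55152285  0.01572854]
 [ 0.38850221  0.60725647 -0.69304085]
 [-0.39177912 -0.57189346 -0.72072671]] [ 0.47389562 -0.16456537  1.42849262]
top [[452.07963695   0.         322.78710738]
 [  0.         452.07963695 240.41503136]
 [  0.           0.           1.        ]] [[ 0.02510228 -0.99956945 -0.0151921 ]
 [-0.99352819 -0.02326081 -0.11117855]
 [ 0.1107773   0.01788462 -0.99368432]] [-0.00422008  0.58761679  0.99519338]
0.1 [0.28419552 0.58403899 0.23032949] [ 2.24445266e-01  9.74486315e-01 -8.51960913e-04 -1.36919494e-04] [-0.28093031  0.04320223 -0.55943987]
```

View pics/scene0.png

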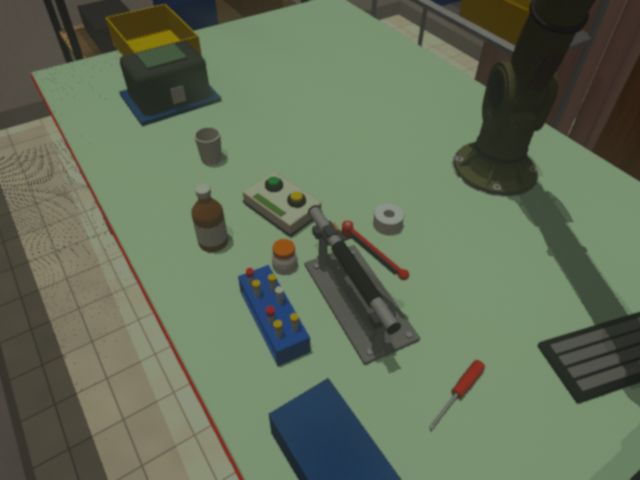

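View pics/top0.png

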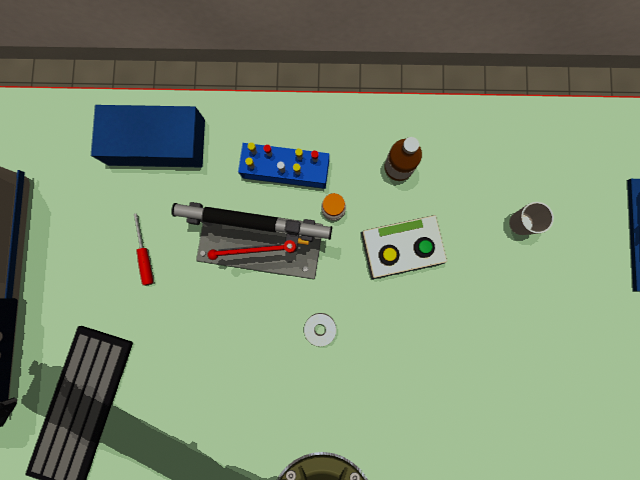

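The top view shows the bar from (172,210) to (330,232). The lever's ball is at (212,254) and its pivot near (291,246), on the robot's side of the bar. The green button is at (425,247), the yellow at (389,255). In the scene view, green is at (274,183), yellow at (297,198), the ball at (404,274) and the pivot at (347,228).

```bash
cat > vis.py <<'E'
import numpy as np,cv2
def ray(c,uv,z):
    K,R,t=c["camera_matrix"],c["R"],c["t"]
    d=R.T@np.linalg.solve(K,[*uv,1]); o=-R.T@t
    return o+d*(z-o[2])/d[2]
def blob(c,lo,hi,win):
    h=cv2.cvtColor(c["image"],cv2.COLOR_RGB2HSV); m=cv2.inRange(h,np.array(lo),np.array(hi))
    x0,x1,y0,y1=win; w=np.zeros_like(m); w[y0:y1,x0:x1]=m[y0:y1,x0:x1]
    v,u=np.nonzero(w); return np.c_[u,v].astype(float)
def tri(cs,uvs):
    P=[c["camera_matrix"]@np.c_[c["R"],c["t"]] for c in cs]
    X=cv2.triangulatePoints(P[0],P[1],np.array(uvs[0],float),np.array(uvs[1],float)); return X[:3,0]/X[3,0]
E
python3 - <<'E'
from vis import *
np.set_printoptions(precision=4,suppress=True)
T=np.load("top0.npz");S=np.load("scene0.npz")
g=[blob(T,(50,120,50),(80,255,255),(405,445,232,262)),blob(S,(50,120,50),(90,255,255),(260,290,172,195))]
y=[blob(T,(20,150,90),(32,255,255),(372,405,240,270)),blob(S,(18,150,90),(32,255,255),(283,310,188,210))]
for n,b in(("green",g),("yellow",y)):
    print(n,[len(i) for i in b],[i.mean(0) for i in b],tri([T,S],[i.mean(0) for i in b]),ray(T,b[0].mean(0),.06))
print("ball",tri([T,S],[(212,254),(404,274)]),ray(T,(212,254),.14))
print("piv",tri([T,S],[(291,246),(347,228)]),ray(T,(291,246),.14))
print("bar ends",ray(T,(173,210),.14),ray(T,(330,232),.14))
print("plate corners",[ray(T,p,.012)[:2] for p in((197,262),(316,278),(321,240))])
p=blob(T,(0,170,80),(6,255,255),(200,300,235,265))
print("lever fit",cv2.fitLine(p.astype(np.float32),cv2.DIST_HUBER,0,.01,.01).ravel(), p[:,0].min(),p[:,0].max())
im=T["image"][190:290,160:460]
cv2.imwrite("pics/crop1.png",cv2.resize(im,None,fx=2.6,fy=2.6,interpolation=cv2.INTER_CUBIC)[:,:,::-1])
E
```

```text
green [146, 58] [array([425.1918, 246.1096]), array([272.9138, 180.6034])] [ 0.5753 -0.2144  0.0633] [ 0.5772 -0.2163  0.06  ]
yellow [145, 76] [array([389.4759, 254.0276]), array([296.0921, 195.7105])] [ 0.556  -0.1363  0.0637] [ 0.5578 -0.138   0.06  ]
ball [0.5409 0.2336 0.1419] [0.5425 0.2329 0.14  ]
piv [0.5607 0.0742 0.1392] [0.5626 0.0725 0.14  ]
bar ends [0.6314 0.3183 0.14  ] [ 0.5932 -0.0062  0.14  ]
plate corners [array([0.5327, 0.3006]), array([0.5026, 0.0238]), array([0.5907, 0.0146])]
lever fit [  0.9949  -0.1011 250.5933 249.7795] 208.0 295.0
```

View pics/crop1.png

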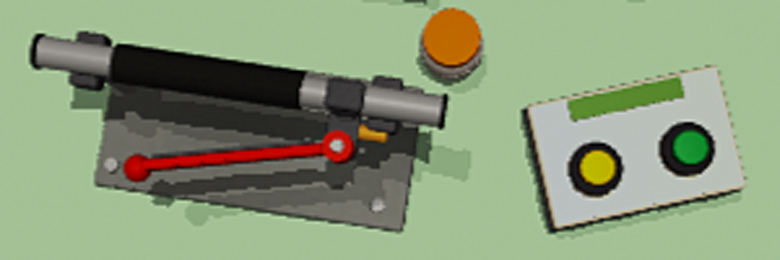

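The measurements agree with the given sizes: ball to pivot 160 mm (158 expected), buttons 80.5 mm apart (80), pivot to bar axis 41 mm (40), lever 0.24 rad out from the stand. Next I shut the gripper and move in front of the press point with a finger's back facing the lever.

```bash
cat > geo.py <<'E'
import numpy as np
from cell import *
PIV=np.array([.5615,.0735]); A=-.114            # lever pivot, stand yaw
def face(th,off=0.):                             # TCP xy, th = press direction relative to stand, off = standoff before outer face
    b=A+th; n=np.array([np.cos(b),np.sin(b)]); l=np.array([-n[1],n[0]])
    return PIV+.12*l-(.005+off)*n
def down(phi,s=1):                               # pointing down, tool y at yaw phi
    h=(phi+s*np.pi/2)/2; return [np.cos(h),np.sin(h),0.,0.]
Z=.125; HALF=.0145
E
python3 - <<'E'
from geo import *
import cv2
gripper_to(0.0,40)
p=face(.24,HALF+.035); print(p)
q0=np.array(get_obs()["q"])
sols=[(np.abs(np.array(q)-q0).max(),s,q) for s in(1,-1) if (q:=solve_ik([*p,.25],down(A+.24,s))) is not None]
print(sols); s=min(sols)[1]; open("s.txt","w").write(str(s))
goto([*p,.25],down(A+.24,s)); servo_line([*p,Z],speed=.1)
o=get_obs();print(o["time"],o["ee_pos"],o["contact_force"],o["grip_width"])
for n in("scene","top"):
    c=read_camera(n);np.savez(n+"1.npz",**c)
    im=c["image"][160:360,260:500] if n=="scene" else c["image"][170:300,150:350]
    cv2.imwrite(f"pics/{n}1.png",cv2.resize(im,None,fx=3,fy=3,interpolation=cv2.INTER_CUBIC)[:,:,::-1])
E
```

```text
[0.49235202 0.18569986]
[(np.float64(0.39420764894491), 1, array([-0.70968388,  0.04320161,  0.30922138,  1.73988764, -0.01343918,
        1.36056849, -0.27192831]))]
3.9167 [0.49288344 0.18591539 0.1257272 ] [-0.32755512 -0.87295206  0.20457575] 0.004505985814215287
```

View pics/scene1.png

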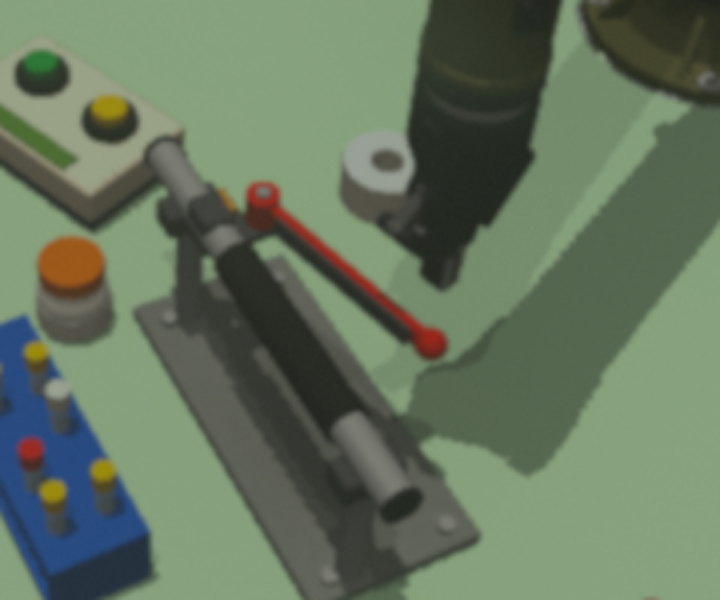

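View pics/top1.png

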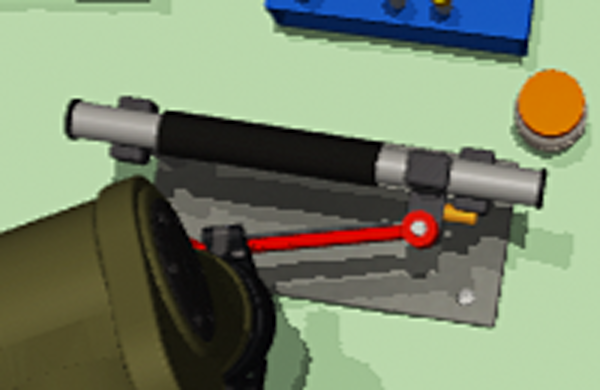

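The finger is before the outer face with a clear gap. A knuckle bulges forward above it, at crop (388,222) in the scene view and (225,228) in the top view. I'll check how high it is before pressing.

Run:
```python
from vis import *
T=np.load("top1.npz");S=np.load("scene1.npz")
for a,b in(((225,246),(388,234)),((225,246),(390,229)),((220,246),(393,237)),((229,245),(396,226))):
    X=tri([T,S],[a,b]); P=S["camera_matrix"]@(S["R"]@X+S["t"]); print(X.round(4),(P[:2]/P[2]-b).round(1))
```

```text
[0.5522 0.1885 0.2188] [0.1 0. ]
[0.5498 0.1871 0.2295] [-0.7 -0. ]
[0.5506 0.1988 0.2192] [-0.7 -0. ]
[0.5444 0.1853 0.2335] [-4.8 -0.3]
```

The knuckle is at about z 0.22, roughly 6 cm above the bar, so it is clear. Now I press: a quick stroke to just short of the stop, then slowly with a force limit.

Run:
```python
from geo import *
import cv2
f0=np.array(get_obs()["contact_force"])
def rep(m):
    o=get_obs(); n=np.array([np.cos(A),np.sin(A),0]); f=np.array(o["contact_force"])-f0
    print(m,round(o["time"],2),np.round(o["ee_pos"],4),"f",f.round(1),"push",round(-f@n,1))
def go(th,off,v,F):
    r=servo_line([*face(th,HALF+off),Z],speed=v,ori=down(A+th),max_force=F); rep((th,off,r)); return r
go(.24,.003,.05,10)
if not go(.05,0,.03,14):
    go(-.02,-.008,.008,14)
for i in range(3): dwell(.5); rep("hold")
c=read_camera("scene");cv2.imwrite("pics/press.png",cv2.resize(c["image"][160:360,260:500],None,fx=3,fy=3)[:,:,::-1])
```

```text
(0.24, 0.003, False) 4.81 [0.5239 0.1896 0.1248] f [-1.7  0.6 -0.2] push 1.7
(0.05, 0, False) 5.83 [0.5494 0.1943 0.125 ] f [-4.7 -1.3  3.2] push 4.5
(-0.02, -0.008, True) 7.47 [0.5582 0.1947 0.1245] f [-7.3  0.1  4.1] push 7.3
hold 7.97 [0.5578 0.1948 0.1242] f [-6.6  0.2  4.1] push 6.5
hold 8.47 [0.5578 0.1948 0.1242] f [-5.8  0.1  4.7] push 5.8
hold 8.97 [0.5578 0.1948 0.1242] f [-6.3 -0.1  5.6] push 6.3
```

View pics/press.png

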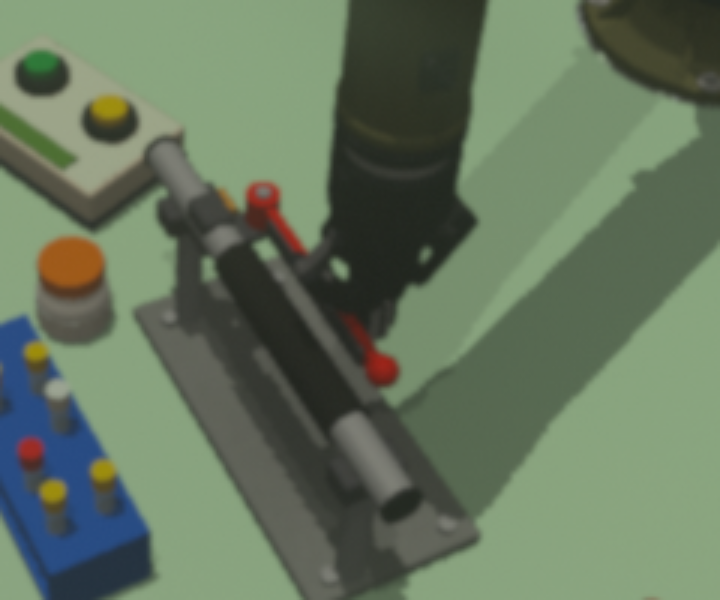

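The lever is in, near the predicted stop position, but the held push has settled to about 6 N. I'll nudge deeper in small steps until it rises to a firm 15 N or so, hold, then release.

Run:
```python
from geo import *
import cv2
from vis import *
f0=np.array([-.33,-.87,.2]); n=np.array([np.cos(A-.02),np.sin(A-.02),0])
def push(m):
    o=get_obs(); f=np.array(o["contact_force"])-f0; p=-f@n
    print(m,round(o["time"],2),np.round(o["ee_pos"],4),f.round(1),"push",round(p,1)); return p
for k in range(8):
    p=np.array(get_obs()["ee_pos"]); p0=p if k==0 else p0
    t=p0+n*.0006*(k+1); t[2]=p0[2]
    r=servo_line(t,speed=.006,max_force=22); dwell(.1)
    if push((k,r))>13 or r: break
for i in range(4): dwell(.4); push("hold")
c=read_camera("scene")
b=blob(c,(0,170,80),(6,255,255),(375,405,270,295)); print("ball px in",b.mean(0))
e=face(.24,HALF+.04); servo_line([*face(.05,HALF+.003),Z],speed=.08,ori=down(A+.05)); servo_line([*e,Z],speed=.12,ori=down(A+.24)); servo_line([*e,.25],speed=.2)
push("out"); c=read_camera("scene");np.savez("scene2.npz",**c)
S=np.load("scene0.npz")
d=cv2.absdiff(c["image"],S["image"])[215:285,340:412].max(2); print("changed px around lever vs start",(d>40).sum())
for x in(S,c): b=blob(x,(0,170,80),(6,255,255),(390,415,262,285)); print(len(b),b.mean(0))
```

```text
(0, False) 9.43 [0.5576 0.1948 0.1243] [-5.8  0.2  4.6] push 5.8
(1, False) 9.78 [0.5582 0.1948 0.1243] [-5.4  0.1  4.2] push 5.4
(2, False) 10.12 [0.5587 0.1947 0.1242] [-5.9 -0.9  4. ] push 5.7
(3, False) 10.47 [0.5593 0.1947 0.1242] [-5.7 -0.2  4.9] push 5.6
(4, False) 10.82 [0.5594 0.1947 0.1242] [-7.9  0.6  5.4] push 7.9
(5, False) 11.18 [0.5595 0.1947 0.1242] [-9.4  0.1  6.4] push 9.3
(6, False) 11.53 [0.5596 0.1946 0.1242] [-10.1  -1.2   6.9] push 9.8
(7, False) 11.88 [0.5597 0.1946 0.1242] [-11.6   0.1   7. ] push 11.5
hold 12.28 [0.5597 0.1946 0.1242] [-11.   -1.2   7.5] push 10.8
hold 12.68 [0.5597 0.1946 0.1242] [-11.6  -1.2   8.5] push 11.4
hold 13.07 [0.5597 0.1947 0.1242] [-10.8  -0.    8.8] push 10.7
hold 13.47 [0.5597 0.1946 0.1242] [-12.1  -0.7   7.8] push 11.9
ball px in [384.26595745 280.88297872]
out 15.3 [0.4871 0.1849 0.2488] [-0.4  0.8 -0.7] push 0.5
changed px around lever vs start 2
77 [400.58441558 271.14285714]
88 [400.5        271.22727273]
```

The position stopped changing while the force climbed to 11–12 N, so the lever was on its stop, held there for over 1.6 s. After release it is back at its starting pixel position. Next is the green button.

Run:
```python
from geo import *
import cv2
g=np.array([.576,-.215]); q=down(0.)
goto([*g,.25],q); servo_line([*g,.085],speed=.12); dwell(.2)
f0=np.array(get_obs()["contact_force"])
def rep(m):
    o=get_obs(); f=np.array(o["contact_force"])-f0; print(m,round(o["time"],2),np.round(o["ee_pos"],4),f.round(1)); return f[2]
rep("above"); cv2.imwrite("pics/wrist.png",read_camera("wrist")["image"][:,:,::-1])
r=servo_line([*g,.069],speed=.03,max_force=8);rep(r)
for z in np.arange(.067,.048,-.001):
    r=servo_line([*g,z],speed=.012,max_force=12); dwell(.05)
    if rep((round(z,4),r))>13: break
```

```text
above 18.59 [ 0.5763 -0.2151  0.0855] [0. 0. 0.]
False 19.32 [ 0.576  -0.2151  0.069 ] [-0.7  0.4  1. ]
(np.float64(0.067), False) 19.69 [ 0.5762 -0.2151  0.0672] [ 0.8 -0.5  1.6]
(np.float64(0.066), False) 19.99 [ 0.5762 -0.2151  0.0662] [-1.3  0.2  2.5]
(np.float64(0.065), False) 20.29 [ 0.5762 -0.2151  0.0652] [-0.4 -0.   2.9]
(np.float64(0.064), False) 20.59 [ 0.5762 -0.2151  0.0641] [-0.5 -0.9  4.3]
(np.float64(0.063), False) 20.89 [ 0.5762 -0.2151  0.0632] [-0.6 -0.4  4. ]
(np.float64(0.062), False) 21.19 [ 0.5762 -0.2151  0.0621] [ 0.2 -0.1  3.4]
(np.float64(0.061), False) 21.49 [ 0.5762 -0.2151  0.0612] [ 1.  -0.4  5.2]
(np.float64(0.06), False) 21.79 [ 0.5763 -0.2151  0.061 ] [-1.8  1.5 10.8]
(np.float64(0.059), False) 22.09 [ 0.5763 -0.2151  0.0609] [-4.3  1.2 16.1]
```

View pics/wrist.png

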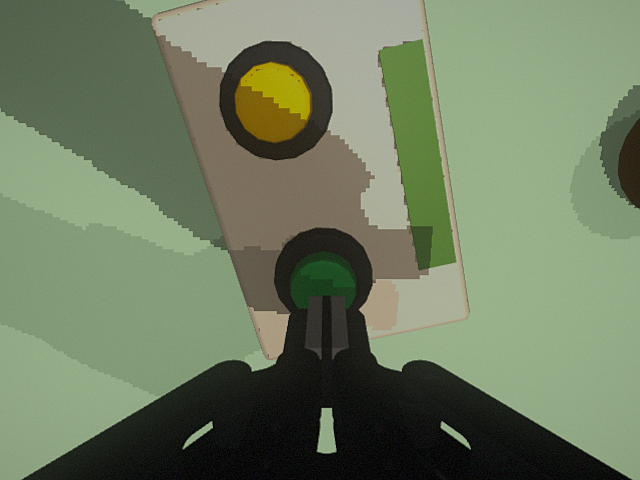

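The wrist view shows the shut fingertips over the green button at (323,285), with the yellow well clear at (273,103). The force built up over about 6 mm to 5 N and then turned rigid, so the button is fully down. Releasing it and checking.

Run:
```python
from geo import *
import cv2
dwell(.3); servo_line([.576,-.215,.085],speed=.04); servo_line([.576,-.215,.25],speed=.15)
goto([.5,.0,.35],down(0.)); dwell(.3)
c=read_camera("scene")["image"]; o=get_obs(); print(o["time"],o["contact_force"])
cv2.imwrite("pics/end.png",c[:,:,::-1])
d=cv2.absdiff(c,np.load("scene0.npz")["image"]).max(2)
for n,(x0,x1,y0,y1) in dict(rack=(235,312,262,362),bottle=(190,232,183,250),jar=(270,300,236,272),driver=(428,488,358,432),beaker=(193,224,126,166),green=(262,286,172,192)).items(): print(n,(d[y0:y1,x0:x1]>50).sum())
```

```text
25.775 [-0.81387169 -1.35539753  0.28175666]
rack 0
bottle 0
jar 0
driver 0
beaker 0
green 0
```

View pics/end.png

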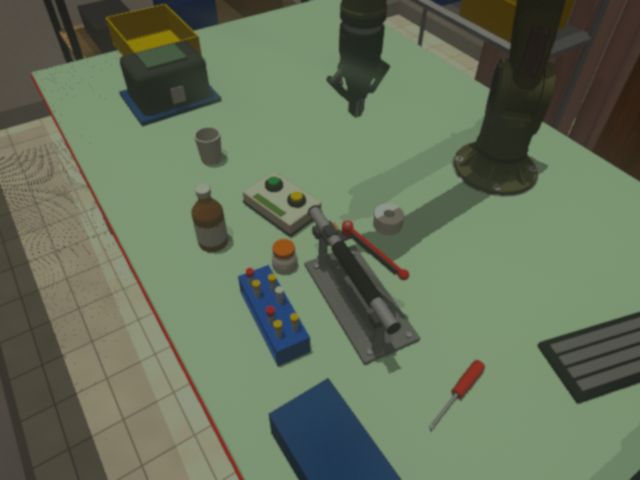

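The lever is out at (404,274), both buttons are up, nothing else has moved, and the arm is clear.

```bash
python3 -c "
from cell import *
print(finish_job())"
```

```text
the job is handed in; nothing more can be done
None
```

The job is handed in at about 26 s: the brake lever was pressed to its stop at 11–12 N, held there over 1.6 s and sprang fully back, then the green button was pressed fully down and released, with the yellow button and the bar left alone and nothing else moved.

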